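Load the tube carrier and release the feed gate

ROBOT

A 6-joint arm with a two-finger parallel gripper is mounted at the origin on the work surface. World frame = base frame: x ahead of the robot, y to its left, z up, the work surface at z = 0. Lengths are in m, angles in rad, forces in N, time in s.
With the tool pointing down it reaches from about 0.325 to 0.775 m from the base axis. Payload 5.5 kg.
Tool frame: the origin (TCP) lies midway between the tips of the shut fingers; the grasp point (between the pads) lies 19 mm behind it; z points along the fingers, x is the direction in which the jaws open and shut, and the axes are right-handed (so a half turn about z gives the same grasp; the last joint's range is limited). The gripper opens to 88 mm and grips with 3 to 60 N. Pads are 20 mm wide; open, the fingers measure 115 mm over their backs; the gripper's body (75 mm by 178 mm) begins 61 mm behind the grasp point.
Start: joints at [1.23, 0.091, 1.231, -0, 1.82, -0.057], TCP at [0.168, 0.576, 0.223] pointing down, gripper open.
Joint ranges: [-2.87, 2.87], [-0.86, 2.18], [0.17, 2.46], [-1.51, 4.65], [0.06, 2.69], [-2.65, 2.65]. Speed limits (rad/s): [2.57, 2.57, 3.01, 3.14, 3.14, 3.14].

INTERFACE

Orientations are given as a 3x3 rotation matrix whose columns are the frame's x, y, z axes.
In Python, from rig import robot, grab_frame, ticket, recognise gives the robot as it stands. The module is installed in compiled form; this text tells all that it offers.
- The arm moves only by the shell command python3 -m handwheel 'ROWS'. ROWS is JSON, a list of rows, each a list of 5 numbers: the opening, from 0 (shut) to 1 (fully open), then the shift along the world's x, y, z in mm, then the turn about the world's z in rad. A call has 1 to 20 rows; each row shifts and turns the commanded pose from where the row before left it; what a row does not reach is not made up. A row lasts 1/8 s, in which the tool goes at most 62.5 mm and 10.7 degrees, less where a joint would pass 70% of its speed; a pose out of reach is approached as far as the arm can. A call with a gripper value outside its range is refused whole. The fingers move at their own pace and stop on an object; the grip force is fixed at half the most. Time passes only in rows, so rows that do not move let the fingers close. It gives the time, the measured TCP pose, the force and the opening at its end, in the units of the state.
- robot.get_state(): the state, without advancing time (a new reading comes with each control period).
- grab_frame(name): name is "scene" or "top" or "wrist"; returns a dict with "frame" (384x512x3 uint8, red, green, blue), "fx", "fy", "cx", "cy" (pixels), "world_to_cam" (4x4, takes a point from world to camera coordinates); the wrist camera has in their place "T_tool_cam" (4x4, takes a point from camera to tool coordinates, whose origin is the TCP and whose axes are the tool frame's). Camera axes: x right, y down, z forward; pixel columns grow to the right and rows downward; lengths in m; the calibration is good to about 2 mm. A picture is of the moment at which its call begins: read the wrist's pose just before it. There is no depth.
- ticket.hand_in(): hands the job in, once; it reports no verdict.
Trained networks look in the newest picture that a camera, given by its name, has taken for a name from the list of things; names that differ only in an ending like _2 or _b are one class to them, and where a whole thing is asked for, a point or a joint stands for the part that bears it (a point fixed in the world has none). Each returns a list of dicts, best first, with "p" (0 to 1); they miss things now and then, are a little off and sometimes report something else, mostly with a low value. They report only what shows in the picture. A call takes as long as a camera call. They do not tell look-alikes from the thing itself.
- recognise(camera, target): "location" ([column, row] in pixels, amid what is visible of it).
The state is a dict: "t": time; "q": joint angles; "joint_vel": joint speeds; "joint_efforts": joint torques, N m; "ee_pos": TCP position; "eef_rot": TCP orientation; "contact_force": force on the tool from outside, world axes, zero at the start; "ft_torque": the same for the moment, N m; "width": finger opening in m.
Only numpy, scipy, OpenCV 4.12 (cv2) and the standard library are available. Lean on these libraries where they do the work, as an engineer would, in place of code of your own. Each camera call takes 0.05 s, during which the arm holds its last target. There are 200 camera calls.

TASK

Pick up the sample tube carrier, lay it nose-downhill in the sloped feed chute above the gate pin and let go, so that it rests against the lowered pin; keep the tube upright within about 50 degrees throughout. Then pull the sprung gate plunger straight up as far as it goes so that the carrier slides under it, by itself, down to the stop at the reader, and finish while still holding the plunger fully up, clear of its hole and of the carrier. Leave the tube rack, pipette and bottle where they are.

Things in the scene. Friction and masses are not known exactly. Their poses are not given: they have to be found in the camera images.
- chute: Fixed feed chute with reader; white base plate 110 x 335 x 10 mm. Origin on the bench below the gate pin; z up, local -y downhill (at yaw 0 it feeds to world -y). Slippery aluminium ramp, sloped 0.42 rad about local x: surface height 60 mm + 0.4466 * y, from y = +164 mm to the stop. Channel 44 mm wide inside; side rails 5 mm thick stand 10 mm above the ramp.
- stop (a point): Middle of the foot of the black stop plate (28 mm high, square to the ramp) at the ramp's lower end: y = -29 mm, z = 47 mm in the chute's axes. The white box-shaped reader behind it is 110 x 112 mm, top 82 mm above the bench. With the carrier home its nose point is at about y = -33, z = 55 mm in the chute's axes.
- seat_hole (a point): Centre of the 13 mm hole in the ramp surface where the gate pin seats, on the ramp's centre line, 60 mm above the bench. Axes as the chute's. With the carrier resting against the seated pin its nose point is at about y = +9, z = 74 mm in the chute's axes.
- bridge (a point): Centre of the top of the white bridge over the ramp, 112 mm above the bench: 88 mm (across the chute) x 24 mm x 12 mm thick, on two legs outside the rails. It carries the plunger in a steel bush, 20 mm diameter, top 124 mm above the bench.
- plunger (a joint): Lift of the gate plunger, m: 0 = seated (pin tip 10 mm below the ramp surface, channel blocked), 0.042 = fully up at its end stop (tip 32 mm above the ramp). Moves vertically. A spring pulls it down with about 5 N at 0, 10 N at 0.042, and returns it if let go. The carrier passes under it only when lifted more than about 0.033.
- plunger_knob (a point): Centre of the black upright cylindrical plunger knob, 26 mm diameter, 36 mm high, above the bridge; seated it is 144 mm above the bench (underside 126 mm). It moves up with the plunger. Below it is the steel pin, 10 mm diameter. Best taken with the fingers closing across the chute (its x): uphill of it stands the waiting carrier's tube.
- carrier_grip (a point): Where to grip the loose white tube carrier: centre of its square tower, 42 mm above the carrier's underside. Tower 20 (x) x 24 (y) mm, top at 52 mm; a grey tube cap, 18 mm diameter, stands on it to 66 mm. Axes: z up, -y to the low nose, whose end lies 95 mm away; the rear end is 20 mm the other way. Grip across x.
- carrier_nose (a point): Centre of the carrier's nose end face, 9 mm above its underside. Axes as the carrier's.
- carrier: The same carrier, about 0.12 kg: a slab 34 (x) x 115 (y) x 18 (z) mm with the tower near its rear. Origin at the centre of its underside, 57.5 mm behind the nose end and 37.5 mm in front of the tower's centre. Starts flat on the bench. In the chute its yaw equals the chute's and it is tilted 0.42 rad nose down.
- rack: White tube rack 56 x 120 x 56 mm with three capped tubes (to 80 mm high), loose; origin at the centre of its underside. Bystander.
- pipette: Pipette lying on the bench, about 220 mm long along its y, 30 mm high; origin under its middle. Bystander.
- reagent: White bottle, 48 mm diameter, 110 mm high, standing; origin at the centre of its underside. Bystander.
There are look-alikes about, which are no part of the job. Leave any purple look-alike of the carrier alone.

How it is judged:
On the way, in this order (a step that is already met when the one before it is completed fails the run):
1. the carrier lies in the chute, nose downhill, let go and resting against the seated gate pin (x of carrier_nose in the frame of chute between -0.009 and 0.009 m and angle between the z axis of carrier_grip and the z axis of chute, either way round between 0.34 and 0.5 rad and angle between the x axis of carrier_grip and the x axis of chute, either way round below 0.2 rad and y of carrier_nose in the frame of chute between 0.003 and 0.017 m and z of carrier_nose in the frame of chute between 0.068 and 0.08 m and contact force between the fingers and carrier below 0.1 N and value of joint plunger below 0.004 m), for 0.2 s.
2. the plunger is held fully up by the fingers (value of joint plunger above 0.037 m and contact force between the fingers and plunger above 1 N), for 0.2 s.
At the end, for the whole second after the job is handed in: The fingers hold the plunger up by at least 37 of its 42 mm, the pin touching nothing; the carrier lies at rest in the channel (within 9 mm of the centre line, flat on the ramp, aligned within 0.2 rad), untouched by the fingers, its nose within about 6 mm of the stop (all of step 2 and x of carrier_nose in the frame of chute between -0.009 and 0.009 m and angle between the z axis of carrier_grip and the z axis of chute, either way round between 0.34 and 0.5 rad and angle between the x axis of carrier_grip and the x axis of chute, either way round below 0.2 rad and y of carrier_nose in the frame of chute between -0.042 and -0.027 m and z of carrier_nose in the frame of chute between 0.049 and 0.061 m and contact force between each of the fingers, plunger and carrier below 0.1 N and linear speed of carrier below 0.02 m/s); the arm keeps its last pose, push and grip.
It fails at once if the tube is tipped more than about 50 degrees (angle between carrier_grip's own z axis and vertical above 0.9 rad).
It fails at once if a bystander (rack, pipette or bottle) is moved by more than 30 mm (distance of any of rack, pipette, reagent from where it was at the start of the episode above 0.03 m).
It also fails if it takes over 48 s, if anything falls off the work surface, if the arm or the gripper's body presses on something with over 40 N, if the wrist force passes 120 N, or if a joint passes its speed limit or range.

## Working session

There is one attempt and no reset: what is moved stays moved. The work goes in short steps, Python scripts to look and compute and a shell command to move; the robot and the scene stay as the last step left them, time stands still between calls to the robot, and variables do not carry over. Pictures are saved under pics/ and viewed, about 8 in all and at most 12, crops included, and the job is handed in when it is done.

```bash
mkdir -p pics
cat > h.py <<'E'
import numpy as np, cv2, json
from rig import robot, grab_frame, ticket, recognise
def cam(n):
    s=robot.get_state(); f=grab_frame(n)
    if n=="wrist":
        T=np.eye(4);T[:3,:3]=s["eef_rot"];T[:3,3]=s["ee_pos"]
        f["c2w"]=T@np.array(f["T_tool_cam"])
    else: f["c2w"]=np.linalg.inv(np.array(f["world_to_cam"]))
    return f
def px2w(f,p,z):
    d=f["c2w"][:3,:3]@np.array([(p[0]-f["cx"])/f["fx"],(p[1]-f["cy"])/f["fy"],1]);o=f["c2w"][:3,3]
    return o+d*(z-o[2])/d[2]
def w2px(f,w):
    c=np.linalg.inv(f["c2w"])@np.append(w,1); return np.array([f["cx"]+f["fx"]*c[0]/c[2],f["cy"]+f["fy"]*c[1]/c[2]])
def save(f,n): cv2.imwrite(f"pics/{n}.png",f["frame"][:,:,::-1])
E
python3 - <<'E'
from h import *
np.set_printoptions(precision=4,suppress=True)
zs=dict(carrier_grip=.042,carrier_nose=.009,plunger_knob=.144,bridge=.112,stop=.047,rack=.05,pipette=.02,reagent=.1,seat_hole=.06,chute=.05)
for n in("top","scene"):
    f=cam(n);save(f,n+"0")
    print(n,f["c2w"][:3,3])
    for k,z in zs.items():
        for r in recognise(n,k)[:3]: print(k,round(r["p"],2),np.round(r["location"]),px2w(f,r["location"],z)[:2])
a=cv2.imread("pics/top0.png");b=cv2.imread("pics/scene0.png")
print(robot.get_state()["t"])
E
```

```text
top [0.269  0.0786 1.3464]
carrier_grip 0.82 [119. 269.] [0.289  0.4417]
carrier_grip 0.75 [184. 207.] [0.4678 0.2601]
carrier_nose 0.87 [184. 205.] [0.4768 0.2656]
carrier_nose 0.83 [121. 272.] [0.2805 0.4455]
plunger_knob 0.57 [268. 144.] [0.6273 0.0157]
plunger_knob 0.16 [384. 243.] [ 0.3495 -0.2914]
bridge 0.85 [271. 158.] [0.5967 0.0069]
stop 0.78 [269. 160.] [0.6081 0.0098]
rack 0.95 [384. 243.] [ 0.3555 -0.3209]
pipette 0.56 [250. 234.] [0.3879 0.0663]
reagent 0.61 [178. 139.] [0.6575 0.2732]
seat_hole 0.84 [271. 158.] [0.6099 0.0048]
seat_hole 0.51 [249. 234.] [0.3858 0.0707]
seat_hole 0.33 [269. 146.] [0.6449 0.0102]
chute 0.72 [269. 159.] [0.6085 0.01  ]
scene [1.5377 0.3239 0.9027]
carrier_grip 0.58 [322. 243.] [0.5095 0.2769]
carrier_grip 0.56 [392. 213.] [0.3246 0.4548]
carrier_nose 0.78 [390. 216.] [0.2969 0.4544]
carrier_nose 0.58 [317. 243.] [0.4751 0.2614]
plunger_knob 0.7 [214. 222.] [0.6202 0.0146]
bridge 0.92 [214. 256.] [0.7085 0.0413]
stop 0.88 [218. 251.] [0.6175 0.0206]
rack 0.73 [137. 178.] [ 0.3613 -0.3222]
pipette 0.88 [259. 214.] [0.4024 0.0793]
reagent 0.61 [308. 288.] [0.7398 0.2693]
seat_hole 0.69 [211. 255.] [0.6495 0.0136]
chute 0.64 [213. 253.] [0.6335 0.0125]
1.1
```

View pics/top0.png

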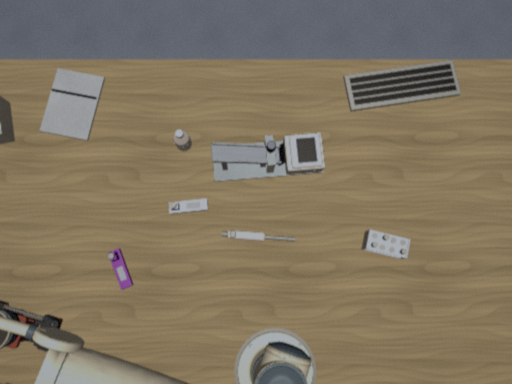

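View pics/scene0.png

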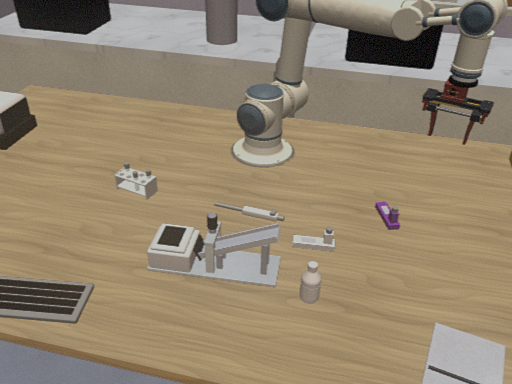

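The top view shows the white carrier at (188,206), with its tower at the left end near (176,207) and its nose at the right. The purple look-alike is at (120,268). The chute feeds to the right (-y), with the knob near (270,145) and the reader at (304,152).

Run:
```python
from h import *
np.set_printoptions(precision=4,suppress=True)
f=cam("top");s=robot.get_state();print(s["ee_pos"],s["eef_rot"],s["width"])
for n,p,z in(("tower",(175,207),.06),("nose",(207,204),.018),("rear",(170,209),.018),("base c1",(214,181),.01),("c2",(287,178),.01),("knob",(270,145),.162),("readerR",(324,150),.08)): print(n,px2w(f,p,z))
w=cam("wrist");print(w["T_tool_cam"],w["fx"])
```

```text
[0.168  0.576  0.2226] [[ 0.28  0.96 -0.  ]
 [ 0.96 -0.28  0.  ]
 [ 0.   -0.   -1.  ]] 0.08783432698135893
tower [0.4644 0.2838 0.06  ]
nose [0.4792 0.1952 0.018 ]
rear [0.4648 0.3052 0.018 ]
base c1 [0.5511 0.1754 0.01  ]
c2 [ 0.5593 -0.0472  0.01  ]
knob [0.619  0.0117 0.162 ]
readerR [ 0.6275 -0.1512  0.08  ]
[[ 1.      0.0007 -0.0001 -0.0008]
 [-0.0006  0.9577  0.2877 -0.0784]
 [ 0.0003 -0.2877  0.9577 -0.1626]
 [ 0.      0.      0.      1.    ]] 285.2465829962834
```

```bash
python3 -m handwheel '[[1,30,-28,0,-0.116],[1,30,-28,-5,-0.116],[1,30,-28,-5,-0.116],[1,30,-28,-5,-0.116],[1,30,-28,-5,-0.116],[1,30,-28,-5,-0.116],[1,30,-28,-5,-0.116],[1,30,-28,-5,-0.116],[1,30,-28,-5,-0.116],[1,26,-24,-5,-0.116],[1,0,0,0,0]]' | tail -c 400
python3 - <<'E'
from h import *
np.set_printoptions(precision=4,suppress=True)
f=cam("wrist");save(f,"w1")
for k,z in dict(carrier_grip=.042,carrier_nose=.009).items():
    for r in recognise("wrist",k)[:3]: print(k,r,px2w(f,r["location"],z))
E
```

```text
t: 2.58
ee_pos: [0.4651, 0.2983, 0.1769]
eef_rot: [[0.992, 0.123, -0.001], [0.123, -0.992, -0.001], [-0.001, 0.001, -1.0]]
contact_force: [-0.6, 0.4, -0.1]
width: 0.0876
carrier_grip {'location': [90.5, 16.1], 'p': 0.7} [0.2949 0.4342 0.042 ]
carrier_nose {'location': [90.2, 17.4], 'p': 0.96} [0.2767 0.4395 0.009 ]
carrier_nose {'location': [260.4, 207.2], 'p': 0.73} [0.4759 0.2563 0.009 ]
```

View pics/w1.png

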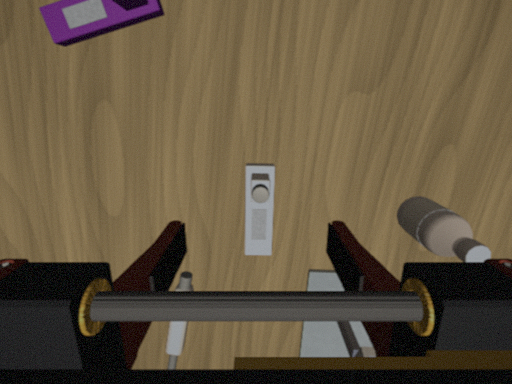

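The wrist view shows the carrier with its rear edge at row 165, nose edge at row 255 and cap at (260,193), nearly aligned with the tool. The purple one is at upper left.

Run:
```python
from h import *
np.set_printoptions(precision=4,suppress=True)
f=cam("wrist")
im=cv2.resize(f["frame"][155:265,225:295,::-1],None,fx=5,fy=5,interpolation=cv2.INTER_CUBIC);cv2.imwrite("pics/w1c.png",im)
for n,p,z in(("cap",(260,193),.066),("rl",(246,165),.018),("rr",(274,165),.018),("nl",(246,254),.018),("nr",(272,254),.018)): print(n,px2w(f,p,z))
R=robot.get_state()["eef_rot"];print(R[0])
# fit white slab outline
g=f["frame"].astype(int);m=((g.min(2)>105)&(g.max(2)-g.min(2)<30)).astype(np.uint8);m[:,:235]=0;m[:,285:]=0;m[262:]=0;m[:155]=0
for r in (168,205,215,225,235,245,252):
    c=np.where(m[r])[0]
    if len(c): a,b=px2w(f,(c[0]-.5,r),.018),px2w(f,(c[-1]+.5,r),.018);print(r,c[0],c[-1],(a+b)/2,np.linalg.norm(a-b))
```

```text
cap [0.4687 0.2941 0.066 ]
rl [0.4509 0.3108 0.018 ]
rr [0.4828 0.3149 0.018 ]
nl [0.4645 0.1971 0.018 ]
nr [0.4971 0.2014 0.018 ]
[0.9917 0.1287 0.0002]
168 247 266 [0.4633 0.3088 0.018 ] 0.023062324730791804
205 246 274 [0.4733 0.2645 0.018 ] 0.03476006126207488
215 246 273 [0.4744 0.2517 0.018 ] 0.03392303499680278
225 246 273 [0.4761 0.2387 0.018 ] 0.03429258846471124
235 245 272 [0.4767 0.2253 0.018 ] 0.03467011834431935
245 245 272 [0.4785 0.2117 0.018 ] 0.0350562209995691
252 245 272 [0.4798 0.202  0.018 ] 0.035331649860029256
```

View pics/w1c.png

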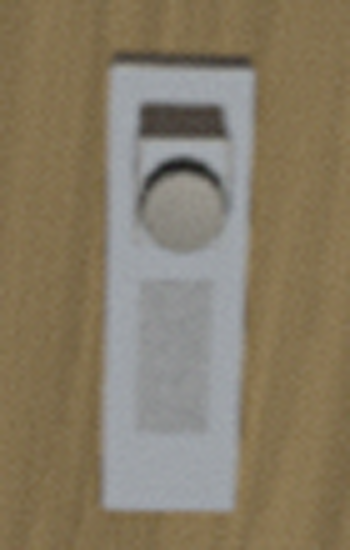

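```bash
python3 -m handwheel '[[1,4,-4,-38,-0.018],[1,0,0,-38,0],[1,0,0,-38,0],[1,0,0,-38,0],[1,0,0,0,0],[0,0,0,0,0],[0,0,0,0,0],[0,0,0,0,0],[0,0,0,0,0],[0,0,0,0,0]]' | tail -c 400
```

```text
t: 4.03
ee_pos: [0.4681, 0.296, 0.0259]
eef_rot: [[0.994, 0.109, 0.0], [0.109, -0.994, 0.0], [0.0, -0.0, -1.0]]
contact_force: [0.5, 0.8, 0.9]
width: 0.0415
```

```bash
python3 -m handwheel '[[0,0,0,0,0],[0,0,0,0,0],[0,0,0,0,0],[0,0,0,40,0],[0,0,0,50,0],[0,10,-16,50,-0.01],[0,20,-32,50,-0.01],[0,20,-32,50,-0.01],[0,20,-32,50,-0.01],[0,20,-32,20,-0.01],[0,20,-32,0,-0.01],[0,20,-32,0,-0.01],[0,12,-28,0,0],[0,0,0,0,0]]' | tail -c 400
python3 - <<'E'
from h import *
np.set_printoptions(precision=4,suppress=True)
f=cam("wrist");save(f,"w2");print(robot.get_state()["ee_pos"])
for k,z in dict(plunger_knob=.162,bridge=.112,stop=.047).items():
    for r in recognise("wrist",k)[:2]: print(k,r,px2w(f,r["location"],z))
E
```

```text
t: 5.78
ee_pos: [0.6104, 0.0583, 0.334]
eef_rot: [[0.999, 0.036, -0.002], [0.036, -0.999, -0.0], [-0.002, 0.0, -1.0]]
contact_force: [-0.3, 0.1, -1.2]
width: 0.0199
[0.61   0.0596 0.3344]
plunger_knob {'location': [262.0, 200.4], 'p': 0.46} [0.6191 0.0232 0.162 ]
bridge {'location': [261.0, 140.5], 'p': 0.86} [0.6158 0.0907 0.112 ]
stop {'location': [259.9, 136.8], 'p': 0.6} [0.6152 0.0887 0.047 ]
```

View pics/w2.png

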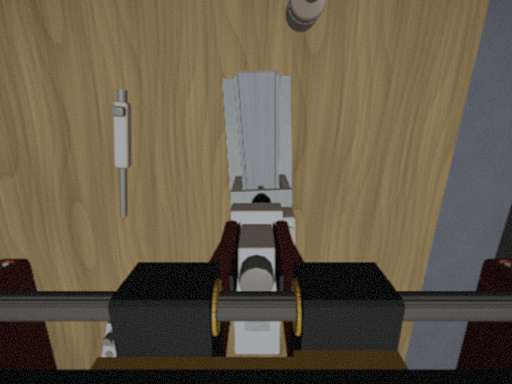

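The picture shows the carrier held between the fingers. The ramp runs from row 72 (columns 239–278) down to the bridge at about rows 178–207, and the black knob is partly visible at (262,200). I'll take a crop to get the rail edges and the knob precisely.

Run:
```python
import cv2
a=cv2.imread("pics/w2.png")[65:215,215:300]
cv2.imwrite("pics/w2c.png",cv2.resize(a,None,fx=4,fy=4,interpolation=cv2.INTER_CUBIC))
```

```text
(no output)
```

View pics/w2c.png

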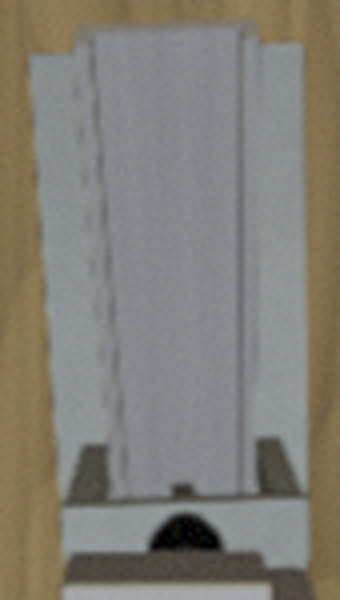

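```bash
cat > fit.py <<'E'
from h import *
from scipy.optimize import least_squares
np.set_printoptions(precision=4,suppress=True)
f=cam("wrist");s=robot.get_state();print(s["ee_pos"],s["eef_rot"][0])
P=[(-44,12,112,62,503),(44,12,112,306,495),(-27,160,142,78,28),(27,160,142,258,25),(-55,None,10,32,57),(55,None,10,302,45)]
def loc(v,p,yb):
    c,sn=np.cos(v[2]),np.sin(v[2]);x,y,z=p[0]/1e3,(yb if p[1] is None else p[1]/1e3),p[2]/1e3
    return [v[0]+c*x-sn*y,v[1]+sn*x+c*y,z]
def res(v):
    r=[]
    for p in P: r+=list(w2px(f,loc(v,p,v[3]))-[215+p[3]/4,65+p[4]/4])
    r.append(w2px(f,loc(v,(0,0,162),0))[0]-261.3)
    return np.array(r)
o=least_squares(res,[.615,.01,.04,.17],loss="soft_l1");v=o.x;print(v,"\n",res(v))
# release/knob targets
for n,y in(("grip@122",122),("grip@180",180),("knob",0)): print(n,loc(v,(0,y,0),0))
# held carrier: rear slab edge / cap
for k in("carrier_grip","carrier_nose"): print(recognise("wrist",k)[:1])
E
python3 fit.py
```

```text
[0.6095 0.0613 0.3355] [0.9992 0.0404 0.0002]
[0.6188 0.0153 0.0767 0.1658] 
 [-1.0226 -1.6821  0.4016 -1.846  -0.681   1.5943  0.8644  0.548  -0.7558
 -0.1576  0.5823  0.1976  0.2929]
grip@122 [np.float64(0.6094155591208859), np.float64(0.13695310257762783), 0.0]
grip@180 [np.float64(0.604973542500533), np.float64(0.19478275317612712), 0.0]
knob [np.float64(0.6187591113223174), np.float64(0.01531142373250864), 0.0]
[{'location': [257.4, 266.8], 'p': 0.61}]
[{'location': [255.6, 264.7], 'p': 0.78}]
```

```bash
python3 -m handwheel '[[0,0,38,0,0.018],[0,0,38,0,0.018],[0,0,0,-40,0],[0,0,0,-40,0],[0,0,0,-40,0],[0,0,0,-35,0],[0,0,0,-18,0],[0,0,0,0,0],[0,0,0,0,0]]' | tail -c 400
python3 - <<'E'
from h import *
f=cam("scene");a=f["frame"][190:300,140:300,::-1];cv2.imwrite("pics/s2.png",cv2.resize(a,None,fx=5,fy=5,interpolation=cv2.INTER_CUBIC))
E
```

```text
t: 7.25
ee_pos: [0.6106, 0.1364, 0.1644]
eef_rot: [[0.997, 0.075, 0.003], [0.075, -0.997, 0.0], [0.003, -0.0, -1.0]]
contact_force: [-0.4, -0.1, -1.5]
width: 0.02
```

View pics/s2.png

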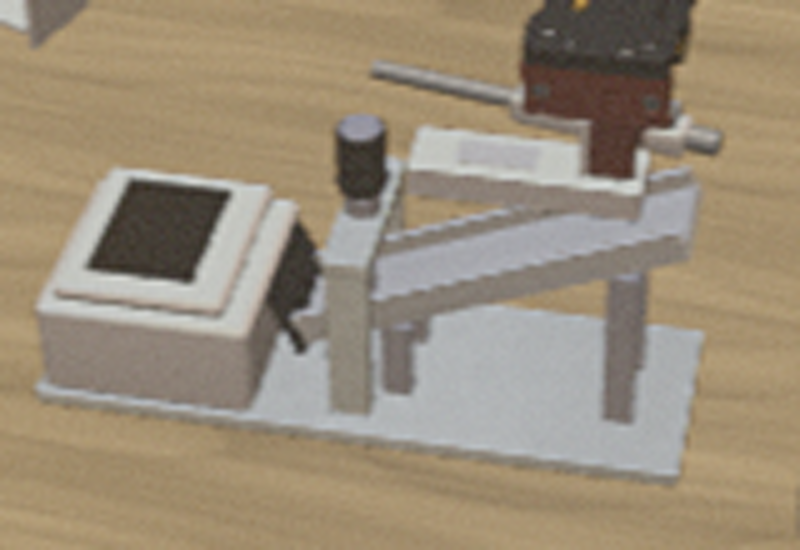

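The scene crop shows the carrier held level over the ramp. Its nose is clear of the knob, and its rear is just above the ramp surface.

```bash
python3 -m handwheel '[[0,-1,0,-6,0],[0,0,0,-4,0],[0,0,0,0,0],[0,0,0,0,0]]' | tail -c 400
```

```text
t: 7.8
ee_pos: [0.6089, 0.1362, 0.1523]
eef_rot: [[0.997, 0.075, -0.0], [0.075, -0.997, -0.0], [-0.0, 0.0, -1.0]]
contact_force: [-0.2, 0.3, -1.7]
width: 0.0202
```

```bash
python3 -m handwheel '[[0,0,0,-3,0],[0,0,0,0,0],[0,0,0,0,0]]' | tail -c 400
```

```text
t: 8.18
ee_pos: [0.6089, 0.1362, 0.1492]
eef_rot: [[0.997, 0.075, -0.0], [0.075, -0.997, -0.0], [-0.0, 0.0, -1.0]]
contact_force: [0.1, -0.8, -0.6]
width: 0.0199
```

```bash
python3 -m handwheel '[[0.25,0,0,0,0],[0.25,0,0,0,0],[0.25,0,0,0,0],[0.25,0,0,0,0],[0.25,0,0,0,0]]' | tail -c 400
python3 - <<'E'
from h import *
f=cam("scene");a=f["frame"][190:300,140:300,::-1];cv2.imwrite("pics/s3.png",cv2.resize(a,None,fx=5,fy=5,interpolation=cv2.INTER_CUBIC))
E
```

```text
t: 8.8
ee_pos: [0.6089, 0.1362, 0.1493]
eef_rot: [[0.997, 0.075, 0.0], [0.075, -0.997, 0.0], [0.0, -0.0, -1.0]]
contact_force: [0.0, 0.1, -0.4]
width: 0.0221
```

View pics/s3.png

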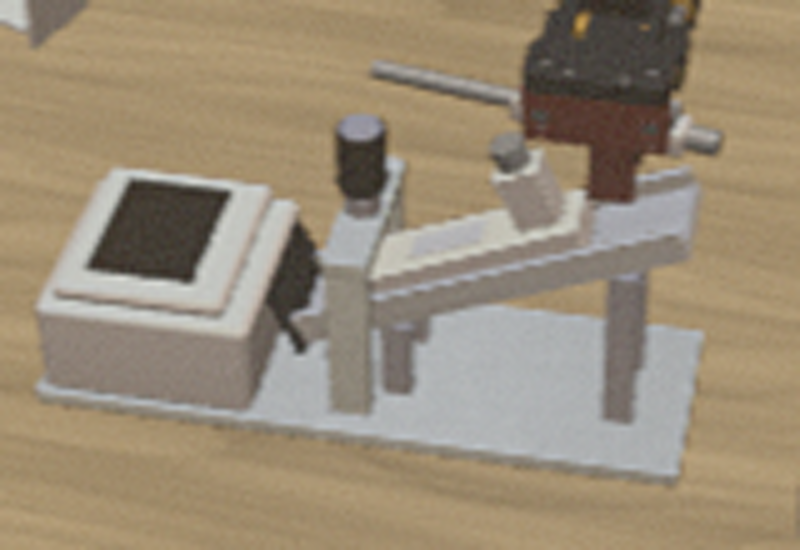

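The crop shows the carrier tilted in the chute, having slid down to the bridge and pin. Its tower is clear of the fingers.

```bash
python3 -m handwheel '[[0.3,0,0,20,0],[0.5,0,0,40,0],[1,0,0,40,0],[1,2,-30,0,0],[1,2,-40,0,0],[1,2,-40,0,0],[1,2,-40,0,0],[1,2,-20,0,0],[1,0,0,0,0],[1,0,0,0,0]]' | tail -c 400
python3 - <<'E'
from h import *
np.set_printoptions(precision=4,suppress=True)
f=cam("wrist");save(f,"w3");print(robot.get_state()["ee_pos"])
for p in((.6188,.0135,.162),(.6188,.0153,.162)): print(w2px(f,p))
for r in recognise("wrist","plunger_knob")[:2]: print(r,px2w(f,r["location"],.15))
g=f["frame"].astype(int);m=(g.max(2)<60).astype(np.uint8);m[:150]=0
n,l,st,c=cv2.connectedComponentsWithStats(m)
for i in range(1,n):
    if st[i,4]>60: print(st[i],c[i])
E
```

```text
t: 10.1
ee_pos: [0.619, -0.0326, 0.2496]
eef_rot: [[0.997, 0.076, 0.0], [0.076, -0.997, 0.001], [0.0, -0.001, -1.0]]
contact_force: [-0.0, 0.2, -0.4]
width: 0.0881
[ 0.6189 -0.0323  0.2495]
[259.5159 143.1682]
[259.6812 141.0957]
{'location': [260.3, 145.6], 'p': 0.63} [0.62   0.0098 0.15  ]
[234 155  50  20 687] [258.3624 167.2707]
[ 230  205   58   40 2268] [258.3743 224.3563]
[    0   221   512   163 40448] [256.921  320.9036]
[504 241   8  21  83] [508.9518 253.253 ]
```

View pics/w3.png

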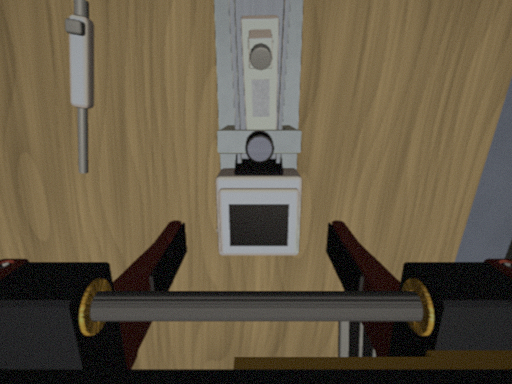

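The wrist picture shows the carrier straight in the channel with its nose under the bridge, and the knob at (260,148). I'll take the knob at about x .619, y .010.

```bash
python3 -m handwheel '[[1,0,43,0,0],[1,0,0,-30,0],[1,0,0,-40,0],[1,0,0,-40,0],[1,0,0,-10,0],[0.5,0,0,0,0],[0,0,0,0,0],[0,0,0,0,0],[0,0,0,0,0],[0,0,0,0,0],[0,0,0,0,0],[0,0,0,0,0],[0,0,0,0,0]]' | tail -c 400
python3 - <<'E'
from h import *
f=cam("scene");a=f["frame"][190:300,140:300,::-1];cv2.imwrite("pics/s4.png",cv2.resize(a,None,fx=5,fy=5,interpolation=cv2.INTER_CUBIC))
E
```

```text
t: 11.82
ee_pos: [0.6186, 0.0092, 0.1293]
eef_rot: [[0.997, 0.075, -0.001], [0.075, -0.997, -0.0], [-0.001, 0.0, -1.0]]
contact_force: [-2.3, 0.5, 0.3]
width: 0.0254
```

View pics/s4.png

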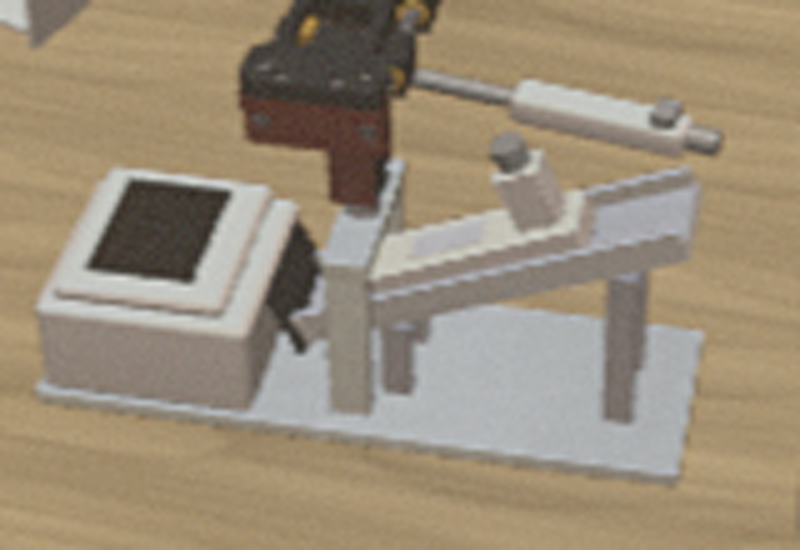

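The fingers hold the knob and the carrier still rests against the pin. Now lift.

```bash
python3 -m handwheel '[[0,0,0,8,0],[0,0,0,12,0],[0,0,0,12,0],[0,0,0,8,0],[0,0,0,0,0],[0,0,0,0,0],[0,0,0,0,0]]' | tail -c 400
```

```text
t: 12.75
ee_pos: [0.6186, 0.0092, 0.1686]
eef_rot: [[0.997, 0.075, -0.001], [0.075, -0.997, -0.0], [-0.001, -0.0, -1.0]]
contact_force: [-1.4, -1.0, -9.3]
width: 0.0253
```

```bash
python3 -m handwheel '[[0,0,0,2,0],[0,0,0,1,0],[0,0,0,0,0],[0,0,0,0,0],[0,0,0,0,0],[0,0,0,0,0]]' | tail -c 400
python3 - <<'E'
from h import *
f=cam("scene");a=f["frame"][190:300,140:300,::-1];cv2.imwrite("pics/s5.png",cv2.resize(a,None,fx=5,fy=5,interpolation=cv2.INTER_CUBIC))
E
```

```text
t: 13.5
ee_pos: [0.6186, 0.0092, 0.1714]
eef_rot: [[0.997, 0.075, -0.001], [0.075, -0.997, 0.0], [-0.001, -0.0, -1.0]]
contact_force: [-0.3, 0.3, -18.1]
width: 0.0255
```

View pics/s5.png

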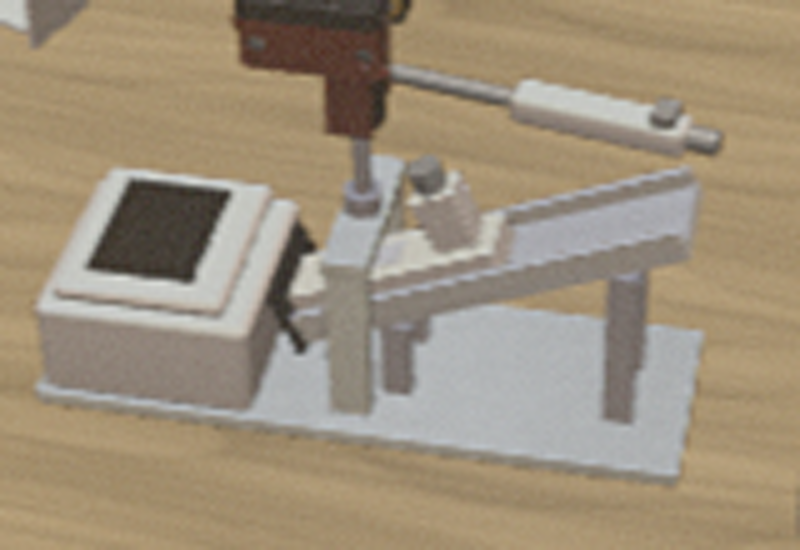

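The plunger is at its end stop (force stepped up to 18 N), and the carrier's nose is against the black stop with the tower clear of the fingers. Handing in.

```bash
python3 -c "
from rig import ticket,robot
s=robot.get_state();print(s['t'],s['ee_pos'],s['width'],ticket.hand_in())"
```

```text
the job is handed in; nothing more can be done
13.55 [0.61856034 0.0091891  0.17139626] 0.025601212275544964 None
```

The carrier is home at the reader and the plunger is still held fully up. I handed the job in at 13.55 s; no verdict was reported.

- **Placing:** I picked up the white carrier, held it level with its rear just touching the ramp, and eased the fingers open. It tipped nose-down and slid by itself to the lowered pin. The camera showed it straight in the channel and clear of the fingers.
- **Plunger:** I gripped the knob across the chute and pulled it straight up about 42 mm. The downward force on the gripper rose from 9 N to 18 N over the last 3 mm, which means it reached the end stop.
- **Final checks:** The last picture shows the carrier flat in the channel, its nose at the stop plate, the pin raised and the tower clear of the fingers. I judged the nose position by eye from that picture and did not measure it to the millimetre. The rack, pipette, bottle and purple look-alike were never touched.
- **Disagreement:** My estimates of the knob's y position differed by about 5 mm (8.5 to 13.5 mm). I gripped it at about 9 mm, and it held without slipping.

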